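Put the flying kit on charge

ROBOT

A 6-joint arm with a two-finger parallel gripper is mounted at the origin on the work surface. World frame = base frame: x ahead of the robot, y to its left, z up, the work surface at z = 0. Lengths are in m, angles in rad, forces in N, time in s.
With the tool pointing down it reaches from about 0.35 to 0.975 m from the base axis. Payload 4.9 kg.
Tool frame: the origin (TCP) lies midway between the tips of the shut fingers; the grasp point (between the pads) lies 19 mm behind it; z points along the fingers, y is the line along which they close (so a half turn about z gives the same grasp; the last joint's range is limited). The gripper opens to 85 mm and grips with 20 to 120 N. Pads are 22 mm wide; open, the fingers measure 114 mm over their backs; the gripper's body (76 mm by 85 mm) begins 54 mm behind the grasp point. The pads swing forward as they close: fully open they stand 13 mm farther back than shut.
Start: joints at [1.05, 0.053, 1.613, -0, 1.476, -0.119], TCP at [0.244, 0.575, 0.231] pointing down, gripper open.
Joint ranges: [-3.01, 3.01], [-1.01, 2.22], [0.06, 2.58], [-1.02, 4.17], [0.09, 2.62], [-3.14, 3.14]. Speed limits (rad/s): [2.57, 2.57, 3.14, 3.14, 3.14, 3.14].

INTERFACE

Orientations are given as a unit quaternion [w, x, y, z].
In Python, from plant import state, grab_frame, job_done, cut_out, place_of gives the robot as it stands.
- The arm moves only by the tool jog_arm, never from a script. Its argument "motion" is text: rows parted by semicolons, each of 7 numbers parted by spaces: the opening in per cent of the stroke, from 0 (shut) to 100 (fully open), then the shift along the tool's x, y, z as a fraction of full scale, then the turn, a rotation vector about the tool's x, y, z as a fraction of full scale. A call has exactly 5 rows; each row is the pose to reach, as a shift and turn from the pose commanded when the call began, along the tool's axes at that moment; what a row does not reach only later rows make up. Full scale, the value 1, is 50 cm for a shift and 1.5 rad for a turn. A row lasts 1/8 s, in which the tool goes at most 62.5 mm and 10.7 degrees, less where a joint would pass 70% of its speed; a pose out of reach is approached as far as the arm can. A call with a number of a shift or a turn outside -1 to 1 is refused whole. A call with a gripper value outside its range is refused whole. The fingers move at their own pace and stop on an object; the grip force is fixed at half the most. Time passes only in rows, so rows that repeat a pose let the fingers close, or fill a call up. It gives the time, the measured TCP pose, the force, the opening and the grip force at its end, in the units of the state.
- state(): the state, without advancing time (a new reading comes with each control period).
- grab_frame(name): name is "scene" or "side" or "wrist"; returns a dict with "color" (400x640x3 uint8, red, green, blue), "range_z" (400x640 float32, m along the optical axis (not along the pixel's ray), 0 where there is no reading), "intrinsics" (3x3 intrinsics, pixels), "world_from_camera" (4x4, takes a point from camera to world coordinates). Camera axes: x right, y up, looking along -z (the intrinsics and any distortion apply to the point x, -y, -z); pixel columns grow to the right and rows downward; lengths in m; the calibration is good to about 2 mm. A picture is of the moment at which its call begins.
- job_done(): hands the job in; it is judged then, once.
Trained networks look in the newest picture that a camera, given by its name, has taken for a name from the list of things; names that differ only in an ending like _2 or _b are one class to them, and where a whole thing is asked for, a point or a joint stands for the part that bears it (a point fixed in the world has none). Each returns a list of dicts, best first, with "p" (0 to 1); they miss things now and then, are a little off and sometimes report something else, mostly with a low value. They report only what shows in the picture. A call takes as long as a camera call. They do not tell look-alikes from the thing itself.
- cut_out(camera, thing): "pixels" (400x640 bool, what is visible of it).
- place_of(camera, thing): "at" ([x, y, z] in m, in world coordinates, good to about 4 mm: a listed point, or the origin of a listed thing).
The state is a dict: "time": time; "joint_pos": joint angles; "joint_vel": joint speeds; "joint_efforts": joint torques, N m; "tool_pos": TCP position; "tool_rot": TCP orientation; "contact_force": force on the tool from outside, world axes, zero at the start; "ft_torque": the same for the moment, N m; "gripper_width": opening from 0.0 (shut) to 1.0 (fully open); "grasp_force": force on a finger pad.
Only numpy, scipy, OpenCV 4.12 (cv2) and the standard library are available. Lean on these libraries where they do the work, as an engineer would, in place of code of your own. Each camera call takes 0.05 s, during which the arm holds its last target. There are 200 camera calls.

TASK

The session is over: put the four pieces of kit on charge, each in its own charger: the battery in the charging bay with its contacts to the tower, the camera in its dock with its back to the backrest, the yellow radio in its cup with the belt clip in the slot, and the drone centred on the landing pad, square with the painted outline. Set each one down gently, never letting it drop, so that it stands upright and fully home; leave the mouse and the handset alone.

Things in the scene. Friction and masses are not known exactly. Their poses are not given: they have to be found in the camera images.
- battery_mid (a point): Loose flight battery lying flat: dark grey case, yellow band, 96 long (its x) x 44 wide (y) x 46 mm high, about 0.33 kg; this point is the case's centre, 23 mm above its underside. A red pull tab juts 22 mm out of the -x end (30 mm wide, 22 to 34 mm up); two gold contacts on the +x end. Grip it across its 44 mm width.
- camera_mid (a point): Loose box camera standing upright: grey, 34 deep (its x) x 46 wide (y) x 50 mm high, about 0.13 kg; this point is the case's centre, 25 mm up. A round black lens barrel (28 mm across) juts 18 mm out of its -x face, 31 mm up; red button on top. Grip it across its 46 mm width.
- radio_mid (a point): Loose two-way radio standing upright: yellow, 34 deep (its x) x 56 wide (y) x 76 mm high, black stub antenna on top (to 90 mm), about 0.18 kg; this point is on its vertical centre line, 50 mm above its foot. Black grille on its -x face; black belt clip on its +x face, 14 mm wide, 13 mm out, 8 to 64 mm up. Grip it across its 56 mm width at this height.
- drone_grip (a point): Loose four-rotor drone, 114 x 114 mm, about 0.16 kg: four white ducts 20 mm high, orange propellers, and on its middle a red battery block with a black strap, 62 long (its x) x 30 mm wide (y), 20 to 56 mm up: grip it across the 30 mm. This point is on its vertical centre line, 42 mm above its underside; fingertips over 22 mm lower meet the ducts. Its camera looks to -x.
- bay_seat (a point): Fixed battery bay: grey, dark contact tower 40 mm high at its +x end. This point: centre of the pocket floor, 12 mm above the table, z up; the seated battery's x lies along this x, contacts to the tower (reversed, it will not go down). Pocket 4 mm round the battery at the floor, walls 12 to 14 mm high, 9 to 11 mm off at their tops, as at the tower's; 50 mm of each long side open for fingers.
- dock_seat (a point): Fixed camera dock: white, black camera-sized footprint between a front lip 10 mm high (-x) and a backrest 44 mm high (+x), 3.5 mm off the camera at the floor, 9 and 11 mm at their tops. This point: centre of the footprint, 14 mm above the table, z up; the seated camera's x lies along this x, lens over the lip (reversed, it will not go down). Open sides: nothing centres it sideways.
- cup_seat (a point): Fixed drop-in radio charger: black walls 26 mm high round a light grey floor. This point: centre of that floor, 12 mm above the table, z up; the seated radio's x lies along this x, grille to -x, belt clip in the 28 mm wide slot of the +x wall (reversed, it will not go down). Pocket 3 mm round the radio at the floor, splayed to 9 mm at the rim.
- pad_seat (a point): Fixed round landing pad that charges the drone: dark, 144 mm across, 10 mm thick, the drone's outline in yellow (four rings and a middle square) with gold contact squares. This point: centre of its top, 10 mm above the table, z up; the rings' centres lie 31 mm either way along x and y. Any of the drone's four quarter turns will do.
- mouse_mid (a point): Bystander: white computer mouse, 100 x 58 x 36 mm, loose; this point is 18 mm above its underside. To be left alone.
- handset_mid (a point): Bystander: dark grey pilot's handset with two sticks, 96 x 144 x 52 mm, loose; this point is 18 mm above its underside. To be left alone.
There are look-alikes about, which are no part of the job. What is shaped like the part that bears battery_mid but orange or turquoise is not meant.

How it is judged:
At the end, for the whole second after the job is handed in: Battery and radio within 10 mm of their seat centres, camera 12 mm, drone 15 mm; each on its seat floor (height within 3 mm), upright within 0.08 rad, turned like its seat within 0.25 rad (the drone in any quarter turn), released and at rest (horizontal distance between battery_mid and bay_seat below 0.01 m and z of battery_mid in the frame of bay_seat between 0.02 and 0.026 m and angle between each of battery_mid, camera_mid, radio_mid, drone_grip's own z axis and vertical below 0.08 rad and linear speed of each of battery, camera, radio, drone below 0.02 m/s and angular speed of each of battery, camera, radio, drone below 0.2 rad/s and horizontal distance between camera_mid and dock_seat below 0.012 m and z of camera_mid in the frame of dock_seat between 0.022 and 0.028 m and horizontal distance between radio_mid and cup_seat below 0.01 m and z of radio_mid in the frame of cup_seat between 0.047 and 0.053 m and horizontal distance between drone_grip and pad_seat below 0.015 m and z of drone_grip in the frame of pad_seat between 0.039 and 0.045 m and angle between the x axis of battery_mid and the x axis of bay_seat, either way round below 0.25 rad and angle between the x axis of camera_mid and the x axis of dock_seat, either way round below 0.25 rad and angle between the x axis of radio_mid and the x axis of cup_seat, either way round below 0.25 rad and (angle between the x axis of drone_grip and the x axis of pad_seat, either way round below 0.25 rad or angle between the x axis of drone_grip and the y axis of pad_seat, either way round below 0.25 rad)); the robot touches nothing.
It fails at once if the battery is dropped, thrown or knocked so that it moves at more than 0.7 m/s out of the fingers (a fall of some 25 mm) (linear speed of battery above 0.7 m/s and contact force between the fingers and battery below 0.01 N).
It fails at once if the camera is dropped, thrown or knocked so that it moves at more than 0.7 m/s out of the fingers (a fall of some 25 mm) (linear speed of camera above 0.7 m/s and contact force between the fingers and camera below 0.01 N).
It fails at once if the radio is dropped, thrown or knocked so that it moves at more than 0.7 m/s out of the fingers (a fall of some 25 mm) (linear speed of radio above 0.7 m/s and contact force between the fingers and radio below 0.01 N).
It fails at once if the drone is dropped, thrown or knocked so that it moves at more than 0.7 m/s out of the fingers (a fall of some 25 mm) (linear speed of drone above 0.7 m/s and contact force between the fingers and drone below 0.01 N).
It fails at once if the mouse or the handset is shifted by more than 30 mm (distance of any of mouse_mid, handset_mid from where it was at the start of the episode above 0.03 m).
It also fails if it takes over 128 s, if anything falls off the work surface, if the arm or the gripper's body presses on something with over 40 N, if the wrist force passes 120 N, or if a joint passes its speed limit or range.

## Working session

There is one attempt and no reset: what is moved stays moved. The work goes in short steps, Python scripts to look and compute and a tool call to move; the robot and the scene stay as the last step left them, time stands still between calls to the robot, and variables do not carry over. Pictures are saved under pics/ and viewed, at most 17 in all, crops included, and the job is handed in when it is done.

Besides the shell and the picture viewer there is one more tool, called after "Request:" as name(argument=value, ...), one argument or row to a line, values as JSON. jog_arm: Moves the arm, as the interface text tells. Shift numbers are shares of 50 cm and turn numbers shares of 1.5 rad, none past 1 either way. Its arguments: {"type":"object","properties":{"motion":{"type":"string"}},"required":["motion"]}

```bash
mkdir -p pics; ls
cat > h.py <<'E'
import numpy as np, cv2
from plant import *
from scipy.spatial.transform import Rotation as R
def pts(f):
    z=f["range_z"];K=f["intrinsics"];v,u=np.indices(z.shape)
    P=np.stack([(u-K[0,2])/K[0,0]*z,-(v-K[1,2])/K[1,1]*z,-z],-1)
    T=f["world_from_camera"];W=P@T[:3,:3].T+T[:3,3];W[z==0]=np.nan
    return W
def save(f,n,crop=None,s=1):
    im=f["color"][...,::-1]
    if crop: im=im[crop[1]:crop[3],crop[0]:crop[2]]
    cv2.imwrite("pics/"+n,cv2.resize(im,None,fx=s,fy=s))
NAMES="battery_mid camera_mid radio_mid drone_grip bay_seat dock_seat cup_seat pad_seat mouse_mid handset_mid".split()
E
python3 - <<'E'
from h import *
s=state();print(s["time"],s["tool_pos"],s["tool_rot"])
for c in("scene","side"):
    f=grab_frame(c);save(f,c+"0.png",s=1.25);np.savez(c+"0.npz",**f)
    for n in NAMES:
        print(c,n,[(np.round(d["at"],3).tolist(),round(d["p"],2)) for d in place_of(c,n)[:4]])
E
```

```text
pics
0.0 [0.24408628 0.57469189 0.23007734] [-3.22829302e-04  1.99536969e-01  9.79889781e-01 -9.54911911e-04]
scene battery_mid [([0.353, -0.596, 0.024], 0.9), ([0.382, -0.249, 0.024], 0.71), ([0.632, -0.005, 0.027], 0.64)]
scene camera_mid [([0.435, 0.1, 0.026], 0.51)]
scene radio_mid [([0.44, -0.075, 0.052], 0.61)]
scene drone_grip [([0.391, 0.249, 0.044], 0.92)]
scene bay_seat [([0.566, 0.396, 0.013], 0.82), ([0.295, -0.406, 0.012], 0.3)]
scene dock_seat [([0.664, -0.152, 0.014], 0.79)]
scene cup_seat [([0.661, 0.161, 0.015], 0.56)]
scene pad_seat []
scene mouse_mid [([0.312, 0.416, 0.019], 0.9)]
scene handset_mid [([0.294, -0.404, 0.015], 0.59)]
side battery_mid [([0.383, -0.25, 0.019], 0.89), ([0.357, -0.594, 0.023], 0.51)]
side camera_mid [([0.436, 0.093, 0.029], 0.55)]
side radio_mid [([0.442, -0.07, 0.05], 0.82)]
side drone_grip [([0.39, 0.249, 0.042], 0.77)]
side bay_seat [([0.564, 0.395, 0.013], 0.79)]
side dock_seat [([0.658, -0.152, 0.017], 0.6)]
side cup_seat [([0.663, 0.156, 0.014], 0.77)]
side pad_seat [([0.568, -0.401, 0.014], 0.77)]
side mouse_mid [([0.31, 0.412, 0.016], 0.8), ([0.297, -0.401, 0.017], 0.3)]
side handset_mid [([0.295, -0.403, 0.019], 0.67)]
```

View pics/scene0.png

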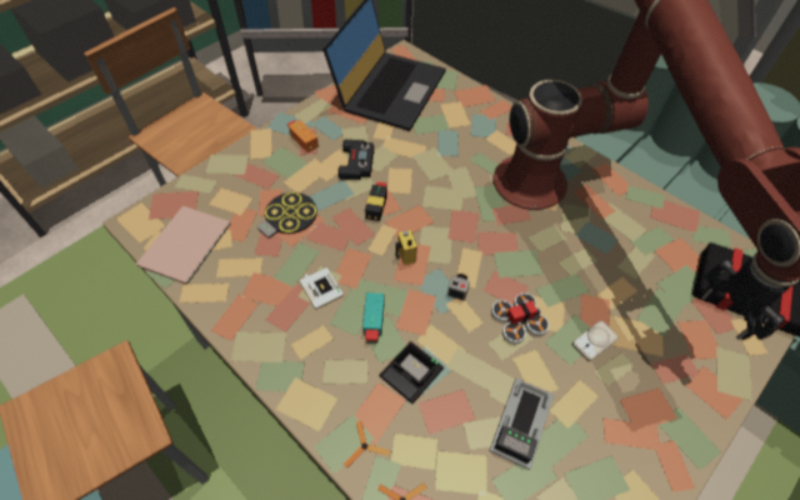

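View pics/side0.png

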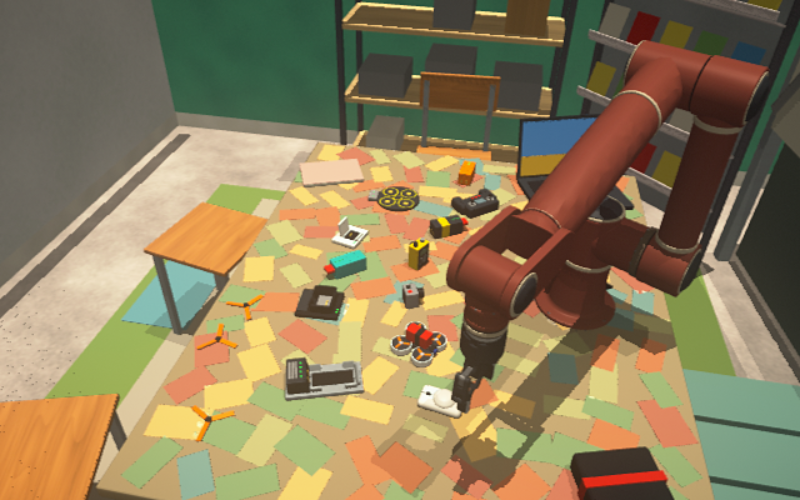

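The battery could be mistaken for three things in the scene picture: the orange block (303,135), the turquoise block (373,316) and the grey case with yellow band and red tab (376,201). The description matches the grey one. Next I'll measure yaws and check that choice in a crop.

```bash
cat > m.py <<'E'
from h import *
F={c:dict(np.load(c+"0.npz")) for c in("scene","side")}
def cloud(xy,r,z0,z1):
    o=[];cc=[]
    for f in F.values():
        W=pts(f);m=(np.hypot(W[...,0]-xy[0],W[...,1]-xy[1])<r)&(W[...,2]>z0)&(W[...,2]<z1)
        o.append(W[m]);cc.append(f["color"][m].astype(float))
    return np.concatenate(o),np.concatenate(cc)
for n,xy,r,z0,z1 in [("battery",(.383,-.25),.085,.036,.06),("camera",(.436,.097),.05,.04,.062),("radio",(.441,-.072),.06,.06,.085),("dronebody",(.39,.249),.06,.045,.07),("drone",(.39,.249),.1,.01,.03),
  ("bay",(.565,.395),.11,.016,.07),("bayTower",(.565,.395),.11,.035,.07),("dock",(.661,-.152),.07,.018,.07),("dockback",(.661,-.152),.07,.04,.07),("cup",(.662,.158),.08,.03,.05),("pad",(.568,-.401),.12,.004,.02),("handset",(.295,-.404),.1,.01,.1),("mouse",(.311,.414),.07,.008,.1)]:
    P,C=cloud(xy,r,z0,z1)
    if len(P)<8: print(n,len(P));continue
    (c,wh,a)=cv2.minAreaRect((P[:,:2]*1000).astype(np.float32))
    red=(C[:,0]>120)&(C[:,1]<80)&(C[:,2]<80); dark=C.max(1)<60
    print(n,len(P),"c",np.round(c),"wh",np.round(wh),"a",round(a),"mean",np.round(P.mean(0)*1000),"red",red.sum(),np.round(P[red].mean(0)*1000) if red.any() else "")
f=F["scene"];a=f["color"][...,::-1]
def crop(f,u,v):
    return cv2.resize(f["color"][v-32:v+32,u-32:u+32,::-1],(260,260),interpolation=cv2.INTER_CUBIC)
def proj(f,p):
    T=np.linalg.inv(f["world_from_camera"]);q=T[:3,:3]@p+T[:3,3];K=f["intrinsics"]
    return int(K[0,0]*q[0]/-q[2]+K[0,2]),int(K[1,1]*-q[1]/-q[2]+K[1,2])
row=[]
for f in F.values():
    row.append(np.hstack([crop(f,*proj(f,np.array(p))) for p in[(.383,-.25,.02),(.441,-.072,.05),(.436,.097,.03)]]))
cv2.imwrite("pics/crop1.png",np.vstack(row))
E
python3 m.py
```

```text
battery 527 c [ 374. -252.] wh [122.  58.] a 30 mean [ 384. -246.   47.] red 18 [ 338. -270.   46.]
camera 344 c [428.  93.] wh [60. 52.] a 23 mean [435.  95.  49.] red 4 [439. 106.  51.]
radio 330 c [450. -75.] wh [64. 49.] a 61 mean [446. -70.  74.] red 0 
dronebody 428 c [389. 250.] wh [38. 64.] a 64 mean [391. 252.  56.] red 279 [392. 252.  56.]
drone 1484 c [388. 248.] wh [186. 115.] a 65 mean [392. 259.  21.] red 24 [393. 256.  26.]
bay 1777 c [585. 405.] wh [170.  92.] a 18 mean [612. 416.  38.] red 0 
bayTower 963 c [642. 427.] wh [49. 82.] a 20 mean [643. 427.  51.] red 0 
dock 326 c [ 668. -155.] wh [95. 77.] a 75 mean [ 673. -155.   31.] red 0 
dockback 90 c [ 692. -164.] wh [51. 16.] a 81 mean [ 692. -160.   54.] red 0 
cup 364 c [660. 156.] wh [67. 90.] a 3 mean [656. 153.  37.] red 0 
pad 2539 c [ 568. -402.] wh [235. 236.] a 25 mean [ 570. -400.   10.] red 0 
handset 1262 c [ 304. -408.] wh [157. 152.] a 32 mean [ 307. -399.   33.] red 20 [ 309. -420.   38.]
mouse 1171 c [314. 401.] wh [ 98. 119.] a 70 mean [318. 416.  24.] red 0
```

View pics/crop1.png

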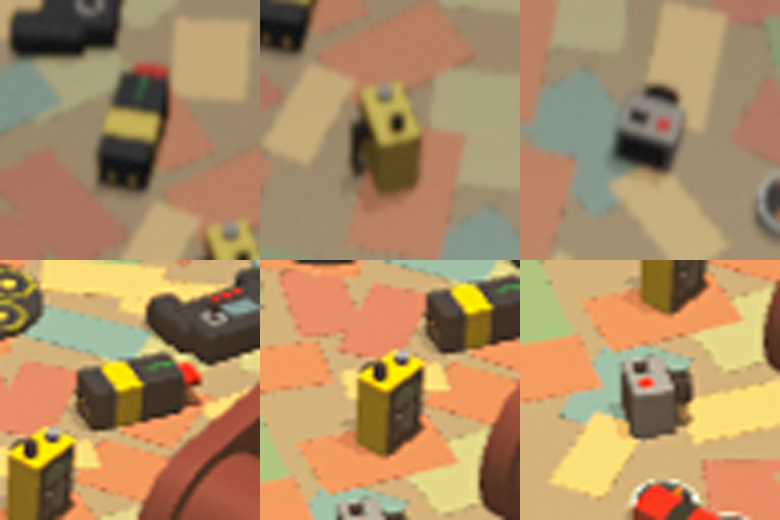

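Crop 1 confirms it: the battery at scene (376,201) has a dark case, yellow band, a red tab toward the robot and gold contacts on the far end. The radio has its clip away from the robot, and the camera's lens faces the robot. I'll take the drone first, since it is nearest.

```bash
cat >> h.py <<'E'
def go(x,y,z,yaw,keep=False):
    """print shift/turn fractions to bring TCP to x,y,z, tool y axis at yaw (deg, mod 180), pointing down"""
    s=state();q=s["tool_rot"];R0=R.from_quat([q[1],q[2],q[3],q[0]])
    best=None
    for k in (0,180):
        a=np.radians(yaw+k);ty=np.array([np.cos(a),np.sin(a),0]);tz=np.array([0,0,-1.]);tx=np.cross(ty,tz)
        rv=(R0.inv()*R.from_matrix(np.stack([tx,ty,tz],1))).as_rotvec()
        if best is None or np.linalg.norm(rv)<np.linalg.norm(best): best=rv
    d=R0.inv().apply(np.array([x,y,z])-s["tool_pos"])
    m=R0.as_matrix()
    print("t",round(s["time"],2),"pos",np.round(s["tool_pos"],4),"yawy",round(np.degrees(np.arctan2(m[1,1],m[0,1])),1),"j6",round(s["joint_pos"][5],2),"w",round(s["gripper_width"],2),"gf",round(float(s["grasp_force"]),1))
    print("  shift",np.round(d/.5,4),"turn",np.round(best/1.5,3),"rows",np.ceil([np.linalg.norm(d)/.0625,np.degrees(np.linalg.norm(best))/10.7]))
E
python3 - <<'E'
from h import *
go(.39,.25,.26,64)
f=grab_frame("wrist");print(np.round(f["world_from_camera"],3),f["intrinsics"])
E
```

```text
t 1.1 pos [0.2444 0.5752 0.2313] yawy 67.0 j6 -0.12 w 1.0 gf 0.0
  shift [-0.5224 -0.4847 -0.0574] turn [-0.    -0.     0.035] rows [6. 1.]
[[ 0.391 -0.879 -0.272  0.175]
 [ 0.92   0.374  0.115  0.604]
 [ 0.    -0.295  0.955  0.374]
 [ 0.     0.     0.     1.   ]] [[289.50040787   0.         324.11122233]
 [  0.         289.50040787 202.72658082]
 [  0.           0.           1.        ]]
```

Request:
jog_arm(
  motion="100 -0.1 -0.09 -0.05 0 0 0.03; 100 -0.2 -0.18 -0.05 0 0 0.035; 100 -0.3 -0.27 -0.05 0 0 0.035; 100 -0.4 -0.36 -0.05 0 0 0.035; 100 -0.5 -0.46 -0.05 0 0 0.035",
)

```text
time: 1.78
tool_pos: [0.3731, 0.2928, 0.2566]
tool_rot: [0.0, 0.225, 0.974, 0.0]
contact_force: [0.8, -0.8, -0.1]
gripper_width: 1.002
grasp_force: 0.0
```

```bash
cat >> h.py <<'E'
def ortho(f,cx,cy,half,z,n,S=2.0):
    """rectify wrist picture onto plane z: top-down world map, S px per mm, +x up, +y left"""
    N=int(2*half*1000*S);r=np.arange(N)
    X=cx+half-(r[:,None]+.5)/S/1000+0*r[None];Y=cy+half-(r[None]+.5)/S/1000+0*r[:,None]
    T=np.linalg.inv(f["world_from_camera"]);P=np.stack([X,Y,0*X+z],-1)@T[:3,:3].T+T[:3,3];K=f["intrinsics"]
    u=K[0,0]*P[...,0]/-P[...,2]+K[0,2];v=K[1,1]*P[...,1]/P[...,2]+K[1,2]
    im=cv2.remap(f["color"][...,::-1],u.astype(np.float32),v.astype(np.float32),cv2.INTER_LINEAR)
    if n: cv2.imwrite("pics/"+n,im)
    return im
def rect(W,xy,r,z0,z1):
    m=(np.hypot(W[...,0]-xy[0],W[...,1]-xy[1])<r)&(W[...,2]>z0)&(W[...,2]<z1)
    c,wh,a=cv2.minAreaRect((W[m][:,:2]*1000).astype(np.float32));mm=W[m].mean(0)*1000
    print("rect n",m.sum(),"c",np.round(c,1),"wh",np.round(wh,1),"a",round(a,1),"z",np.round(np.percentile(W[m][:,2],[10,90])*1000,1))
    return m
E
python3 - <<'E'
from h import *
f=grab_frame("wrist");np.savez("w1.npz",**f);W=pts(f)
m=rect(W,(.39,.25),.06,.048,.07)
rect(W,(.39,.25),.1,.012,.03)
print(place_of("wrist","drone_grip"))
save(f,"w1.png")
go(.39,.25,.26,64)
E
```

```text
rect n 1168 c [388.7 251.8] wh [30.  61.5] a 63.5 z [54.2 56.6]
rect n 4218 c [388.8 251.6] wh [113.3 113.4] a 64.1 z [18.8 21.3]
[{'at': [0.3911, 0.2511, 0.0442], 'p': 0.69}]
t 1.88 pos [0.3745 0.2903 0.2565] yawy 63.5 j6 -0.61 w 1.0 gf 0.0
  shift [-0.0637 -0.0584 -0.0068] turn [-0.     0.001 -0.005] rows [1. 1.]
```

View pics/w1.png

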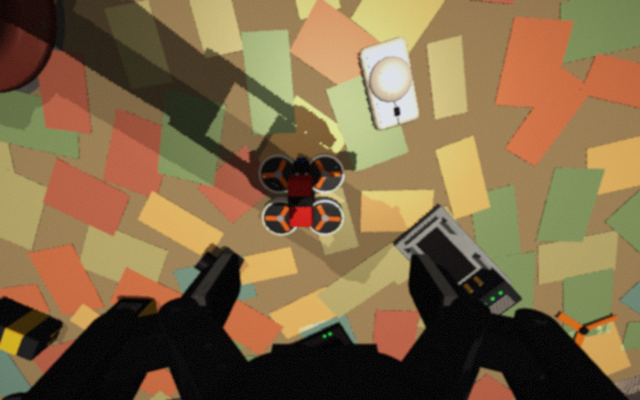

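Wrist view: the drone is at (302,195) with the red block's long axis up and down in the image, already aligned with the fingers. The mouse is at (388,85), clear of it. Next I go over the drone.

Request:
jog_arm(
  motion="100 -0.06 -0.056 0 0 0 0; 100 -0.06 -0.056 0.1 0 0 0; 100 -0.06 -0.056 0.2 0 0 0; 100 -0.06 -0.056 0.3 0 0 0; 100 -0.06 -0.056 0.3 0 0 0",
)

```text
time: 2.5
tool_pos: [0.3837, 0.2552, 0.102]
tool_rot: [-0.004, 0.225, 0.974, -0.003]
contact_force: [0.2, -0.3, 0.6]
gripper_width: 0.999
grasp_force: 0.0
```

Run:
```python
from h import *
go(.3888,.2517,.026,63.7)
```

```text
t 2.5 pos [0.3837 0.2552 0.102 ] yawy 64.0 j6 -0.69 w 1.0 gf 0.0
  shift [-0.0132 -0.0006  0.152 ] turn [-0.005 -0.004  0.003] rows [2. 1.]
```

Request:
jog_arm(
  motion="100 -0.008 0 0 0 0 0; 100 -0.008 0 0.03 0 0 0; 100 -0.008 0 0.08 0 0 0; 100 -0.008 0 0.11 0 0 0; 100 -0.008 0 0.11 0 0 0",
)

```text
time: 3.12
tool_pos: [0.3901, 0.2542, 0.0504]
tool_rot: [-0.001, 0.225, 0.974, -0.001]
contact_force: [0.3, -0.8, -0.3]
gripper_width: 0.996
grasp_force: 0.0
```

Run:
```python
from h import *
go(.3888,.2517,.026,63.7);print(state()["joint_vel"])
f=grab_frame("wrist");go(.3888,.2517,.026,63.7);print(state()["joint_vel"])
```

```text
t 3.12 pos [0.3901 0.2542 0.0504] yawy 64.0 j6 -0.7 w 1.0 gf 0.0
  shift [ 0.0001 -0.0056  0.0488] turn [-0.001 -0.001  0.003] rows [1. 1.]
[ 0.00176704 -0.01935707 -0.02418533 -0.00121251  0.00810058 -0.0011723 ]
t 3.17 pos [0.3908 0.2545 0.0513] yawy 64.0 j6 -0.7 w 1.0 gf 0.0
  shift [ 0.0011 -0.0068  0.0507] turn [-0.    -0.     0.003] rows [1. 1.]
[-0.00132651 -0.0156129  -0.01753729  0.0008221   0.00041713  0.00031462]
```

Request:
jog_arm(
  motion="100 0 -0.006 0.03 0 0 0; 100 0 -0.006 0.05 0 0 0; 0 0 -0.006 0.05 0 0 0; 0 0 -0.006 0.05 0 0 0; 0 0 -0.006 0.05 0 0 0",
)

```text
time: 3.8
tool_pos: [0.3898, 0.252, 0.0267]
tool_rot: [0.0, 0.225, 0.974, 0.0]
contact_force: [-0.8, 0.0, -0.9]
gripper_width: 0.377
grasp_force: 0.0
```

Run:
```python
from h import *
go(.3888,.2517,.026,63.7);print(state()["contact_force"])
go(.568,-.402,.2,25)
```

```text
t 3.8 pos [0.3898 0.252  0.0267] yawy 64.0 j6 -0.7 w 0.38 gf 0.0
  shift [ 0.0015 -0.0014  0.0015] turn [0.    0.    0.003] rows [1. 1.]
[-0.82530901  0.04146801 -0.89669952]
t 3.8 pos [0.3898 0.252  0.0267] yawy 64.0 j6 -0.7 w 0.38 gf 0.0
  shift [-0.8944 -1.0187 -0.3468] turn [0.001 0.    0.453] rows [12.  4.]
```

Request:
jog_arm(
  motion="0 0 0 0 0 0 0; 0 0 0 0 0 0 0; 0 0 0 -0.1 0 0 0; 0 0 0 -0.22 0 0 0; 0 -0.06 -0.06 -0.34 0 0 0.1",
)

```text
time: 4.42
tool_pos: [0.4006, 0.2183, 0.1889]
tool_rot: [-0.0, 0.298, 0.955, 0.0]
contact_force: [0.9, 0.3, -1.2]
gripper_width: 0.336
grasp_force: 60.1
```

Run:
```python
from h import *
go(.568,-.402,.2,25)
ims=[ortho(dict(np.load(c+"0.npz")),.568,-.402,.1,.01,None) for c in("scene","side")]
for im in ims:
    b=cv2.GaussianBlur(im,(0,0),2).astype(int)
    N=400
    Y=((b[...,2]-b[...,0])>45).astype(np.float32)
    # template search: yellow rings, centres 31mm, radius ~22; score over centre, yaw
    dark=(b.max(-1)<90)
    best=[]
    r,c=np.indices(Y.shape)
    th=np.linspace(0,2*np.pi,60)
    Bl=b[...,2]-b[...,0].astype(float)
    for rad in (18,20,22,24):
     for yaw in range(0,90,3):
      pts_=[]
      for k in range(4):
        a=np.radians(yaw+45+90*k);cx,cy=43.8*np.cos(a),43.8*np.sin(a)
        pts_+= [(cx+rad*np.cos(t),cy+rad*np.sin(t)) for t in th]
      p=np.array(pts_)
      for dx in range(-12,13,2):
       for dy in range(-12,13,2):
        rr=np.clip((200-(p[:,0]+dx)*2).astype(int),0,399);cc=np.clip((200-(p[:,1]+dy)*2).astype(int),0,399)
        # yellow on ring, minus red channel at ring centres
        best.append((np.clip(Bl[rr,cc],0,70).mean(),rad,yaw,dx,dy))
    best.sort(reverse=True);print(best[:5])
cv2.imwrite("pics/pad.png",np.hstack(ims))
```

```text
t 4.42 pos [0.4006 0.2183 0.1889] yawy 55.3 j6 -0.63 w 0.34 gf 60.1
  shift [-0.9809 -0.83   -0.0227] turn [ 0.    -0.     0.353] rows [11.  3.]
[(np.float64(61.204166666666666), 24, 0, -6, -4), (np.float64(61.0625), 24, 0, -6, -6), (np.float64(60.71666666666667), 24, 3, -6, -6), (np.float64(60.55416666666667), 24, 3, -6, -4), (np.float64(59.77916666666667), 24, 0, -4, -4)]
[(np.float64(69.82083333333334), 24, 3, 0, -2), (np.float64(69.75), 24, 3, 0, 0), (np.float64(69.72916666666667), 24, 3, 2, 0), (np.float64(69.64583333333333), 24, 3, -2, 0), (np.float64(69.6), 24, 0, 2, 0)]
```

View pics/pad.png

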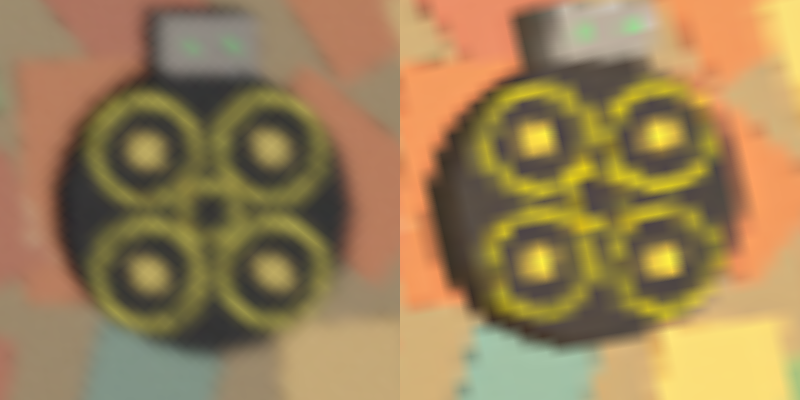

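Pad picture: the four rings sit at about (147,150), (270,147), (148,273) and (272,271) in the scene half, and symmetric about (199,199) in the side half. That puts the pad centre near (0.566,-0.403) with a yaw of about 1.5°. Now I carry the drone over.

Request:
jog_arm(
  motion="0 -0.09 -0.076 -0.02 0 0 0.12; 0 -0.18 -0.152 -0.02 0 0 0.24; 0 -0.27 -0.23 -0.02 0 0 0.36; 0 -0.36 -0.306 -0.02 0 0 0.48; 0 -0.45 -0.38 -0.02 0 0 0.6",
)

```text
time: 5.05
tool_pos: [0.478, -0.0683, 0.1967]
tool_rot: [-0.0, 0.686, 0.728, -0.0]
contact_force: [0.9, 1.0, -1.8]
gripper_width: 0.341
grasp_force: 60.1
```

Run:
```python
from h import *
go(.566,-.403,.2,1.5)
```

```text
t 5.05 pos [ 0.478  -0.0683  0.1967] yawy 3.4 j6 -0.36 w 0.34 gf 60.1
  shift [-0.6787  0.1354 -0.0071] turn [-0.    -0.     0.023] rows [6. 1.]
```

Request:
jog_arm(
  motion="0 -0.12 0.024 0 0 0 0.02; 0 -0.24 0.048 0 0 0 0.02; 0 -0.36 0.072 0 0 0 0.02; 0 -0.48 0.096 0 0 0 0.02; 0 -0.59 0.118 0 0 0 0.02",
)

```text
time: 5.68
tool_pos: [0.5566, -0.3588, 0.1961]
tool_rot: [-0.001, 0.694, 0.72, 0.0]
contact_force: [0.6, -0.3, -1.9]
gripper_width: 0.341
grasp_force: 60.1
```

Run:
```python
from h import *
go(.566,-.403,.12,1.5)
```

```text
t 5.67 pos [ 0.5566 -0.3588  0.1961] yawy 2.1 j6 -0.72 w 0.34 gf 60.1
  shift [-0.0892  0.0158  0.152 ] turn [-0.001 -0.001  0.006] rows [2. 1.]
```

Request:
jog_arm(
  motion="0 -0.085 0.015 0 0 0 0; 0 -0.085 0.015 0.08 0 0 0; 0 -0.085 0.015 0.16 0 0 0; 0 -0.085 0.015 0.25 0 0 0; 0 -0.085 0.015 0.25 0 0 0",
)

```text
time: 6.3
tool_pos: [0.5623, -0.3961, 0.0658]
tool_rot: [-0.006, 0.694, 0.72, -0.0]
contact_force: [-1.2, 0.7, -1.5]
gripper_width: 0.338
grasp_force: 60.0
```

Run:
```python
from h import *
f=grab_frame("scene");save(f,"s2.png",crop=(170,110,330,230),s=5)
go(.566,-.403,.0385,1.5)
```

```text
t 6.35 pos [ 0.5643 -0.3977  0.0696] yawy 2.1 j6 -0.76 w 0.34 gf 60.0
  shift [-0.0109  0.0033  0.0621] turn [-0.003 -0.003  0.007] rows [1. 1.]
```

View pics/s2.png

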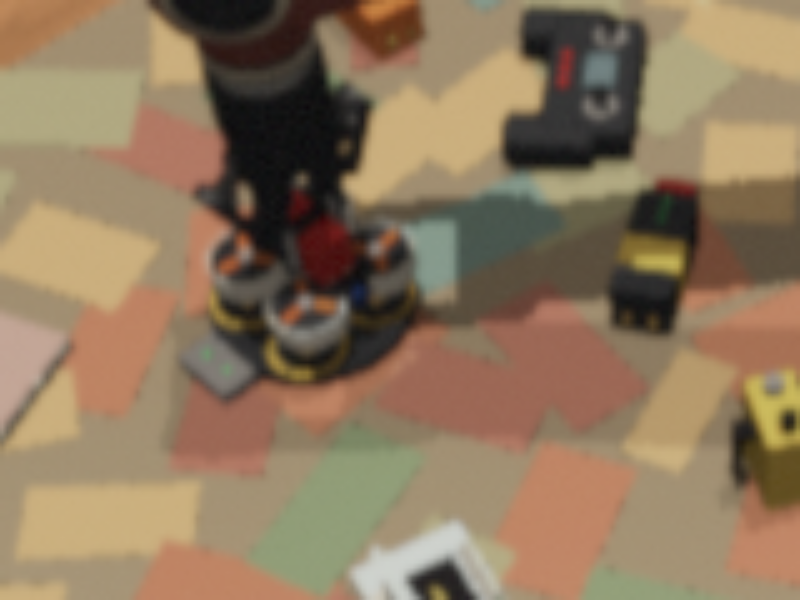

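The drone is level over the pad and its ducts line up with the rings, around (310,330) in the crop. Now I lower it.

Request:
jog_arm(
  motion="0 -0.008 0.002 0.02 0 0 0; 0 -0.008 0.002 0.04 0 0 0; 0 -0.008 0.002 0.055 0 0 0; 0 -0.008 0.002 0.062 0 0 0; 0 -0.008 0.002 0.064 0 0 0",
)

```text
time: 6.98
tool_pos: [0.5669, -0.403, 0.0401]
tool_rot: [-0.0, 0.694, 0.72, -0.0]
contact_force: [-1.0, 1.0, -2.1]
gripper_width: 0.346
grasp_force: 60.0
```

Run:
```python
from h import *
f=grab_frame("wrist");W=pts(f);print(state()["contact_force"])
m=(np.hypot(W[...,0]-.566,W[...,1]+.403)<.09)&(W[...,2]>.02)&(W[...,2]<.045);print(np.percentile(W[m][:,2],[50,80,95]))
go(.566,-.403,.0367,1.5)
```

```text
[ 0.0222047  -0.30460122 -1.75615343]
[0.0331947  0.03394264 0.03493437]
t 7.03 pos [ 0.567  -0.403   0.0402] yawy 2.1 j6 -0.76 w 0.34 gf 60.0
  shift [ 0.0001 -0.002   0.0069] turn [-0.    -0.     0.007] rows [1. 1.]
```

Request:
jog_arm(
  motion="0 0 0 0.004 0 0 0; 0 0 0 0.007 0 0 0; 0 0 0 0.008 0 0 0; 100 0 0 0.008 0 0 0; 100 0 0 0.008 0 0 0",
)

```text
time: 7.65
tool_pos: [0.5672, -0.4033, 0.0366]
tool_rot: [0.0, 0.694, 0.72, 0.0]
contact_force: [-0.0, -0.8, -0.8]
gripper_width: 0.758
grasp_force: 0.0
```

Request:
jog_arm(
  motion="100 0 0 0 0 0 0; 100 0 0 0 0 0 0; 100 0 0 -0.1 0 0 0; 100 0 0 -0.2 0 0 0; 100 0.05 0 -0.3 0 0 0",
)

```text
time: 8.28
tool_pos: [0.5659, -0.379, 0.188]
tool_rot: [0.0, 0.695, 0.719, -0.0]
contact_force: [1.6, 0.0, -0.0]
gripper_width: 1.002
grasp_force: 0.0
```

Run:
```python
from h import *
go(.383,-.25,.25,118)
f=grab_frame("wrist");W=pts(f)
rect(W,(.566,-.403),.06,.058,.08)
rect(W,(.566,-.403),.1,.023,.04)
im=ortho(f,.566,-.403,.1,.01,"pad2.png")
m=rect(W,(.383,-.25),.075,.04,.06)
```

```text
t 8.28 pos [ 0.5659 -0.379   0.188 ] yawy 2.0 j6 -0.73 w 1.0 gf 0.0
  shift [ 0.2705 -0.3566 -0.1244] turn [0.    0.    0.744] rows [4. 6.]
rect n 1829 c [ 567.7 -402.6] wh [30.1 61.5] a 1.8 z [64.3 66.5]
rect n 6457 c [ 567.8 -403.4] wh [113.3 114.9] a 2.1 z [29.  31.3]
rect n 5982 c [ 384.3 -248.4] wh [96.3 45. ] a 32.3 z [44.3 46.7]
```

The drone is seated: ducts at z≈30 mm, 2 mm off centre. Next is the battery.

Request:
jog_arm(
  motion="100 0.07 -0.09 -0.05 0 0 0.12; 100 0.14 -0.18 -0.05 0 0 0.24; 100 0.21 -0.27 0 0 0 0.36; 100 0.274 -0.354 0.05 0 0 0.48; 100 0.274 -0.354 0.1 0 0 0.6",
)

```text
time: 8.95
tool_pos: [0.3814, -0.2451, 0.1341]
tool_rot: [-0.001, 0.939, 0.344, -0.0]
contact_force: [0.8, -1.4, -0.6]
gripper_width: 0.999
grasp_force: 0.0
```

Run:
```python
from h import *
go(.3843,-.2484,.01,-57.7)
```

```text
t 8.95 pos [ 0.3814 -0.2451  0.1341] yawy -49.8 j6 0.13 w 1.0 gf 0.0
  shift [0.0003 0.0091 0.2483] turn [-0.001  0.     0.092] rows [2. 1.]
```

Request:
jog_arm(
  motion="100 0.001 0.006 0 0 0 0.092; 100 0.001 0.006 0.05 0 0 0.095; 100 0.001 0.006 0.1 0 0 0.095; 100 0.001 0.006 0.15 0 0 0.095; 100 0.001 0.006 0.15 0 0 0.095",
)

```text
time: 9.57
tool_pos: [0.3851, -0.2483, 0.0592]
tool_rot: [-0.002, 0.96, 0.279, -0.001]
contact_force: [-0.3, 0.4, -0.6]
gripper_width: 1.002
grasp_force: 0.0
```

Run:
```python
from h import *
f=grab_frame("wrist");W=pts(f)
rect(W,(.383,-.25),.07,.04,.055)
go(.3843,-.2484,.01,-57.7)
```

```text
rect n 10854 c [ 383.9 -248.2] wh [96.1 44.6] a 32.4 z [44.7 46.5]
t 9.62 pos [ 0.3861 -0.2492  0.0608] yawy -57.6 j6 0.27 w 1.0 gf 0.0
  shift [-0.0021 -0.0031  0.1016] turn [-0.001  0.     0.001] rows [1. 1.]
```

Request:
jog_arm(
  motion="100 -0.003 -0.004 0.05 0 0 0; 100 -0.003 -0.004 0.1 0 0 0; 100 -0.003 -0.004 0.102 0 0 0; 0 -0.003 -0.004 0.102 0 0 0; 0 -0.003 -0.004 0.102 0 0 0",
)

```text
time: 10.25
tool_pos: [0.3853, -0.2497, 0.012]
tool_rot: [0.001, 0.96, 0.279, 0.001]
contact_force: [0.4, 0.7, -0.4]
gripper_width: 0.601
grasp_force: 0.0
```

Request:
jog_arm(
  motion="0 0 0 0 0 0 0; 0 0 0 0 0 0 0; 0 0 0 0 0 0 0; 0 0 0 -0.1 0 0 0; 0 0 0 -0.2 0 0 0",
)

```text
time: 10.88
tool_pos: [0.3831, -0.2477, 0.1099]
tool_rot: [-0.001, 0.96, 0.279, -0.001]
contact_force: [0.5, -0.7, -4.2]
gripper_width: 0.508
grasp_force: 63.5
```

Run:
```python
from h import *
go(.565,.395,.25,-69)
F={c:dict(np.load(c+"0.npz")) for c in("scene","side")}
cv2.imwrite("pics/bay.png",np.hstack([ortho(f,.565,.395,.1,.014,None) for f in F.values()]))
```

```text
t 10.88 pos [ 0.3831 -0.2477  0.1099] yawy -57.6 j6 0.27 w 0.51 gf 63.5
  shift [ 0.9951 -0.892  -0.2783] turn [-0.002  0.001  0.132] rows [11.  2.]
```

View pics/bay.png

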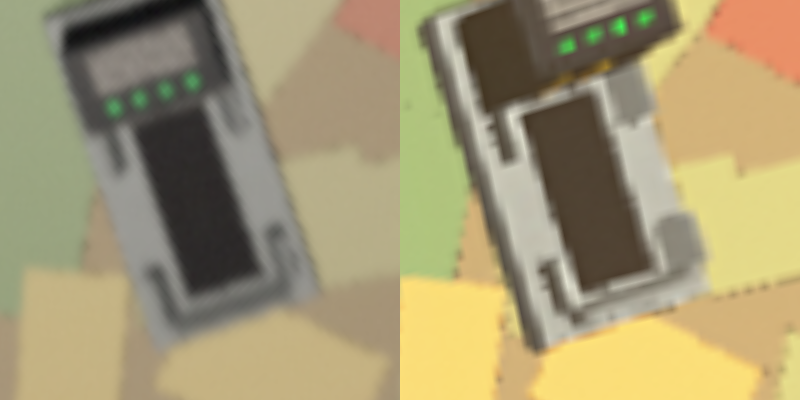

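Bay picture: in the scene half the dark floor runs from about (173,119) to (223,283), a yaw of about 17°, with the tower at +x. I carry the battery to a stand-off point and look from there.

Request:
jog_arm(
  motion="0 0.03 -0.04 -0.1 0 0 0; 0 0.1 -0.12 -0.18 0 0 0.05; 0 0.175 -0.22 -0.22 0 0 0.1; 0 0.25 -0.31 -0.24 0 0 0.15; 0 0.325 -0.405 -0.26 0 0 0.18",
)

```text
time: 11.5
tool_pos: [0.4123, 0.0086, 0.2397]
tool_rot: [0.0, 0.989, 0.146, 0.0]
contact_force: [1.1, -0.5, -5.4]
gripper_width: 0.506
grasp_force: 63.7
```

Request:
jog_arm(
  motion="0 0.02 -0.12 0 0 0 0; 0 0.04 -0.24 0 0 0 0; 0 0.06 -0.36 0 0 0 0; 0 0.08 -0.48 0 0 0 0; 0 0.1 -0.6 0 0 0 0",
)

```text
time: 12.12
tool_pos: [0.3723, 0.31, 0.2389]
tool_rot: [0.0, 0.989, 0.147, -0.0]
contact_force: [1.2, 0.2, -3.6]
gripper_width: 0.505
grasp_force: 63.7
```

Run:
```python
from h import *
go(.45,.35,.25,-73)
```

```text
t 12.12 pos [0.3723 0.31   0.2389] yawy -73.1 j6 1.82 w 0.5 gf 63.7
  shift [ 0.1719 -0.0313 -0.0224] turn [ 0.     0.    -0.001] rows [2. 1.]
```

Request:
jog_arm(
  motion="0 0.09 -0.02 0 0 0 0; 0 0.16 -0.02 0 0 0 0; 0 0.16 -0.02 0 0 0 0; 0 0.16 -0.02 0 0 0 0; 0 0.16 -0.02 0 0 0 0",
)

```text
time: 12.75
tool_pos: [0.4463, 0.3407, 0.2396]
tool_rot: [0.0, 0.989, 0.147, -0.0]
contact_force: [0.2, 1.0, -3.5]
gripper_width: 0.503
grasp_force: 63.8
```

Run:
```python
from h import *
f=grab_frame("wrist");W=pts(f);np.savez("bay.npz",**f)
cv2.imwrite("pics/bay2.png",np.hstack([ortho(f,.575,.395,.1,.014,None),cv2.resize(f["color"][...,::-1],(400,250))[:400] if 0 else ortho(f,.575,.395,.1,.04,None)]))
go(.565,.395,.25,-73)
print("battery bottom etc:")
p=state()["tool_pos"];rect(W,p[:2],.08,.19,.3)
rect(W,(.64,.42),.06,.045,.065)
rect(W,(.575,.395),.12,.018,.03)
m=(abs(W[...,2]-.012)<.003)&(np.hypot(W[...,0]-.567,W[...,1]-.395)<.09)&(f["color"].max(-1)<70);print(m.sum())
c,wh,a=cv2.minAreaRect((W[m][:,:2]*1000).astype(np.float32));print(c,wh,a)
```

```text
t 12.8 pos [0.4464 0.3407 0.2398] yawy -73.1 j6 1.8 w 0.5 gf 63.8
  shift [ 0.2584 -0.0349 -0.0204] turn [-0.     0.    -0.001] rows [3. 1.]
battery bottom etc:
rect n 27911 c [448.  340.6] wh [93.6 93.4] a 61.9 z [271.1 296.8]h.py:37: RuntimeWarning: Mean of empty slice.
  c,wh,a=cv2.minAreaRect((W[m][:,:2]*1000).astype(np.float32));mm=W[m].mean(0)*1000
  ret = um.true_divide(
Traceback (most recent call last):
  File "h.py", line 38, in rect
    print("rect n",m.sum(),"c",np.round(c,1),"wh",np.round(wh,1),"a",round(a,1),"z",np.round(np.percentile(W[m][:,2],[10,90])*1000,1))
                                                                                             ~~~~~~~~~~~~~^^^^^^^^^^^^^^^^^^^
IndexError: index -1 is out of bounds for axis 0 with size 0
```

View pics/bay2.png

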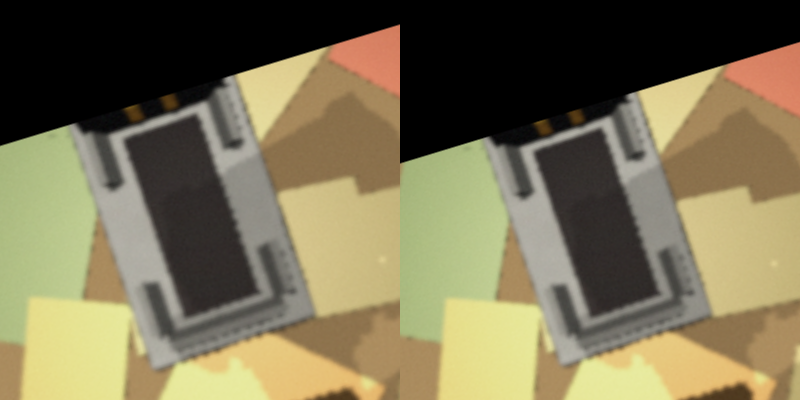

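Bay look: floor corners at (123,137), (200,114), (262,292) and (186,318) in the left half. That gives a centre of (0.5673,0.3984) and a yaw of 19.2°, with the gold contacts and tower at +x.

Request:
jog_arm(
  motion="0 0.12 -0.02 0 0 0 -0.01; 0 0.22 -0.035 0 0 0 -0.027; 0 0.265 -0.04 0.08 0 0 -0.027; 0 0.265 -0.04 0.2 0 0 -0.027; 0 0.265 -0.04 0.28 0 0 -0.027",
)

```text
time: 13.42
tool_pos: [0.5666, 0.3978, 0.0964]
tool_rot: [0.001, 0.986, 0.167, -0.002]
contact_force: [0.2, 1.0, -4.1]
gripper_width: 0.505
grasp_force: 63.7
```

Request:
jog_arm(
  motion="0 0 0 0.02 0 0 0; 0 0 0 0.02 0 0 0; 0 0 0 0.02 0 0 0; 0 0 0 0.02 0 0 0; 0 0 0 0.02 0 0 0",
)

```text
time: 14.05
tool_pos: [0.5688, 0.3992, 0.0915]
tool_rot: [-0.0, 0.986, 0.167, 0.001]
contact_force: [-0.5, -0.6, -4.5]
gripper_width: 0.507
grasp_force: 63.6
```

Run:
```python
from h import *
f=grab_frame("wrist")
W=pts(f);p=state()["tool_pos"];print(p)
rect(W,p[:2],.06,p[2]+.02,p[2]+.045)
go(.5673,.3984,.0235,-70.8)
```

```text
[0.56853868 0.39901064 0.09094094]
rect n 18622 c [577.2 402.3] wh [85.6 73.9] a 47.6 z [123.7 126.2]
t 14.1 pos [0.5685 0.399  0.0909] yawy -70.8 j6 1.74 w 0.5 gf 63.6
  shift [-0.0029  0.0004  0.1349] turn [-0.    -0.001  0.   ] rows [2. 1.]
```

Request:
jog_arm(
  motion="0 -0.003 0 0.04 0 0 0; 0 -0.003 0 0.075 0 0 0; 0 -0.003 0 0.1 0 0 0; 0 -0.003 0 0.118 0 0 0; 0 -0.003 0 0.128 0 0 0",
)

```text
time: 14.72
tool_pos: [0.5666, 0.3981, 0.025]
tool_rot: [0.0, 0.986, 0.167, -0.0]
contact_force: [0.6, 0.8, -3.9]
gripper_width: 0.508
grasp_force: 63.8
```

Run:
```python
from h import *
f=grab_frame("wrist")
W=pts(f);p=state()["tool_pos"]
m=(np.hypot(W[...,0]-p[0],W[...,1]-p[1])<.05)&(W[...,2]>.045)&(W[...,2]<.07)
print("top",np.percentile(W[m][:,2],[20,50,80]),state()["contact_force"])
go(.5673,.3984,.0235,-70.8)
```

```text
top [0.05800003 0.05865051 0.05927269] [-1.07265915 -0.08231276 -4.32635175]
t 14.78 pos [0.5664 0.3981 0.0247] yawy -70.8 j6 1.74 w 0.51 gf 63.8
  shift [ 0.002  -0.      0.0023] turn [0.    0.001 0.   ] rows [1. 1.]
```

Request:
jog_arm(
  motion="0 0 0 0.002 0 0 0; 0 0 0 0.003 0 0 0; 0 0 0 0.003 0 0 0; 100 0 0 0.003 0 0 0; 100 0 0 0.003 0 0 0",
)

```text
time: 15.4
tool_pos: [0.5676, 0.3988, 0.0258]
tool_rot: [-0.0, 0.986, 0.167, 0.001]
contact_force: [-0.0, 0.5, -0.8]
gripper_width: 0.91
grasp_force: 0.0
```

Request:
jog_arm(
  motion="100 0 0 0 0 0 0; 100 0 0 0 0 0 0; 100 0 0 -0.1 0 0 0; 100 0 0 -0.2 0 0 0; 100 -0.1 0 -0.3 0 0 0",
)

```text
time: 16.02
tool_pos: [0.5267, 0.3841, 0.1712]
tool_rot: [-0.001, 0.986, 0.166, 0.001]
contact_force: [0.5, 0.8, 0.4]
gripper_width: 1.001
grasp_force: 0.0
```

Run:
```python
from h import *
f=grab_frame("wrist");W=pts(f)
rect(W,(.5673,.3984),.07,.055,.07)
go(.436,.097,.25,-67)
rect(W,(.436,.097),.05,.04,.07)
```

```text
rect n 5350 c [567.4 397.7] wh [94.5 44.4] a 19.2 z [56.6 58.6]
t 16.07 pos [0.5238 0.3845 0.1781] yawy -70.7 j6 1.75 w 1.0 gf 0.0
  shift [-0.3543  0.4846 -0.1475] turn [-0.001 -0.005 -0.044] rows [5. 1.]h.py:37: RuntimeWarning: Mean of empty slice.
  c,wh,a=cv2.minAreaRect((W[m][:,:2]*1000).astype(np.float32));mm=W[m].mean(0)*1000
  ret = um.true_divide(
Traceback (most recent call last):
  File "h.py", line 38, in rect
    print("rect n",m.sum(),"c",np.round(c,1),"wh",np.round(wh,1),"a",round(a,1),"z",np.round(np.percentile(W[m][:,2],[10,90])*1000,1))
                                                                                             ~~~~~~~~~~~~~^^^^^^^^^^^^^^^^^^^
IndexError: index -1 is out of bounds for axis 0 with size 0
```

Battery is home: top at 58 mm, under 1 mm off centre, yaw 19.2°. Now a spot above the camera and radio.

Request:
jog_arm(
  motion="100 -0.07 0.1 -0.1 0 0 0; 100 -0.14 0.2 -0.15 0 0 0; 100 -0.22 0.3 -0.15 0 0 0; 100 -0.29 0.39 -0.15 0 0 0; 100 -0.355 0.485 -0.15 0 0 0",
)

```text
time: 16.7
tool_pos: [0.4387, 0.1033, 0.244]
tool_rot: [0.0, 0.986, 0.167, 0.001]
contact_force: [0.4, -0.9, 0.6]
gripper_width: 1.001
grasp_force: 0.0
```

Run:
```python
from h import *
f=grab_frame("wrist");W=pts(f);np.savez("mid.npz",**f);save(f,"mid.png")
go(.436,.097,.25,-67)
for n in("camera_mid","radio_mid","cup_seat","dock_seat"):print(n,[(np.round(d["at"],4),round(d["p"],2)) for d in place_of("wrist",n)])
for a in [((.436,.097),.045,.042,.06),((.44,-.072),.06,.068,.082),((.66,.158),.07,.03,.045),((.66,-.152),.07,.05,.065)]:
    try: rect(W,*a)
    except Exception as e: print("none")
```

```text
t 16.75 pos [0.4374 0.0978 0.2435] yawy -71.1 j6 1.3 w 1.0 gf 0.0
  shift [-0.0032  0.0006 -0.0129] turn [ 0.003  0.002 -0.047] rows [1. 1.]
camera_mid [(array([0.4444, 0.0946, 0.0301]), 0.83)]
radio_mid [(array([ 0.4423, -0.0735,  0.0469]), 0.98)]
cup_seat []
dock_seat [(array([ 0.6592, -0.1566,  0.019 ]), 0.96)]
rect n 1258 c [429.9  92. ] wh [53.3 45.9] a 23.7 z [44.4 50.5]
rect n 1145 c [443.6 -73.3] wh [56.1 34.8] a 61.3 z [73.1 76.6]
rect n 14 c [632.2 120. ] wh [1.8 7.5] a 3.7 z [31.2 37.3]
rect n 93 c [ 692.6 -145. ] wh [16.2  7.6] a 46.2 z [50.5 56.2]
```

View pics/mid.png

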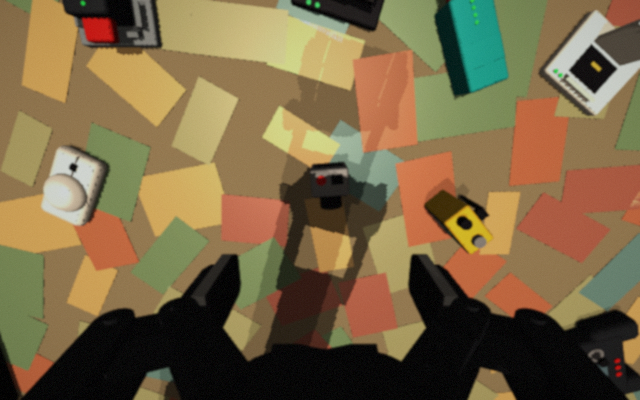

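Mid view: the camera is at (328,182) with its lens toward the gripper, the radio at (463,222) with its clip up-right, and the dock at (600,62) with the backrest at right. I refine the camera top and take it.

Run:
```python
from h import *
W=pts(dict(np.load("mid.npz")))
rect(W,(.436,.097),.045,.0475,.06)
f=dict(np.load("mid.npz"))
m=(np.hypot(W[...,0]-.436,W[...,1]-.097)<.05)&(W[...,2]>.0475)&(W[...,2]<.055)
print(np.argwhere(m).min(0),np.argwhere(m).max(0),(np.percentile(W[m],[1,99],axis=0)*1000).round())
```

```text
rect n 1015 c [437.7  95.4] wh [34.6 45.3] a 23.5 z [48.5 50.7]
[167 310] [197 349] [[417.  72.  48.]
 [459. 119.  51.]]
```

Request:
jog_arm(
  motion="100 -0.001 0.005 0.05 0 0 -0.053; 100 -0.001 0.005 0.15 0 0 -0.053; 100 -0.001 0.005 0.25 0 0 -0.053; 100 -0.001 0.005 0.32 0 0 -0.053; 100 -0.001 0.005 0.34 0 0 -0.053",
)

```text
time: 17.58
tool_pos: [0.438, 0.1034, 0.0707]
tool_rot: [-0.001, 0.978, 0.207, -0.003]
contact_force: [-0.1, -0.5, 0.6]
gripper_width: 0.998
grasp_force: 0.0
```

Run:
```python
from h import *
f=grab_frame("wrist");W=pts(f)
rect(W,(.436,.097),.045,.0475,.06)
go(.4377,.0954,.012,-66.5)
```

```text
rect n 3502 c [437.8  95.7] wh [34.1 45.4] a 23.6 z [48.7 50.5]
t 17.62 pos [0.4385 0.1032 0.0711] yawy -66.1 j6 1.22 w 1.0 gf 0.0
  shift [-0.0072  0.0138  0.1182] turn [-0.001  0.003  0.004] rows [1. 1.]
```

Request:
jog_arm(
  motion="100 -0.007 0.014 0 0 0 0; 100 -0.007 0.014 0 0 0 0; 100 -0.007 0.014 0 0 0 0; 100 -0.007 0.014 0.02 0 0 0; 100 -0.007 0.014 0.03 0 0 0",
)

```text
time: 18.25
tool_pos: [0.439, 0.0944, 0.0577]
tool_rot: [-0.0, 0.979, 0.206, -0.0]
contact_force: [-0.5, 0.0, -1.0]
gripper_width: 1.0
grasp_force: 0.0
```

Run:
```python
from h import *
go(.4378,.0956,.012,-66.5)
```

```text
t 18.25 pos [0.439  0.0944 0.0577] yawy -66.2 j6 1.2 w 1.0 gf 0.0
  shift [-0.0012 -0.0032  0.0914] turn [-0.     0.001  0.003] rows [1. 1.]
```

Request:
jog_arm(
  motion="100 -0.001 -0.002 0.04 0 0 0; 100 -0.001 -0.002 0.09 0 0 0; 100 -0.001 -0.002 0.09 0 0 0; 0 -0.001 -0.002 0.09 0 0 0; 0 -0.001 -0.002 0.09 0 0 0",
)

```text
time: 18.88
tool_pos: [0.4397, 0.0952, 0.0147]
tool_rot: [0.0, 0.979, 0.206, 0.001]
contact_force: [0.3, 0.0, 1.3]
gripper_width: 0.606
grasp_force: 0.0
```

Request:
jog_arm(
  motion="0 0 0 0 0 0 0; 0 0 0 0 0 0 0; 0 0 0 0 0 0 0; 0 0 0 -0.1 0 0 0; 0 0 0 -0.2 0 0 0",
)

```text
time: 19.5
tool_pos: [0.4372, 0.095, 0.1133]
tool_rot: [-0.0, 0.979, 0.206, -0.002]
contact_force: [1.0, 0.1, -1.5]
gripper_width: 0.529
grasp_force: 62.0
```

Run:
```python
from h import *
f=dict(np.load("mid.npz"));W=pts(f)
cv2.imwrite("pics/dock.png",np.hstack([ortho(f,.66,-.153,.07,.014,None,S=2.8),ortho(f,.66,-.153,.07,.058,None,S=2.8)]))
go(.56,-.1,.25,-92)
```

```text
t 19.5 pos [0.4372 0.095  0.1133] yawy -66.2 j6 1.2 w 0.53 gf 62.0
  shift [ 0.0667  0.4556 -0.274 ] turn [-0.     0.002  0.3  ] rows [5. 3.]
```

View pics/dock.png

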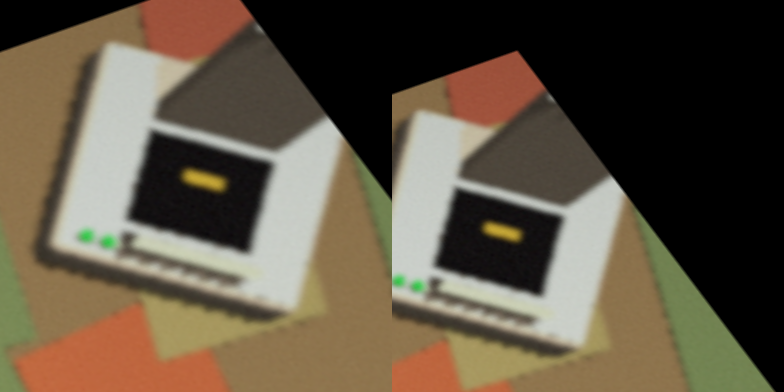

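Dock view: footprint corners at (150,130), (272,163), (250,253) and (128,221). Its centre is about (0.6614,-0.1544), yaw about -14.5°, with the backrest at +x.

Request:
jog_arm(
  motion="0 0 0.05 -0.1 0 0 0.08; 0 0.01 0.15 -0.2 0 0 0.18; 0 0.02 0.27 -0.22 0 0 0.28; 0 0.03 0.39 -0.22 0 0 0.38; 0 0.037 0.5 -0.22 0 0 0.444",
)

```text
time: 20.12
tool_pos: [0.5568, -0.1281, 0.2233]
tool_rot: [-0.0, 0.992, -0.127, -0.0]
contact_force: [0.5, 1.1, -0.3]
gripper_width: 0.53
grasp_force: 62.2
```

Request:
jog_arm(
  motion="0 0 0.01 0 0 0 0; 0 0 0.01 0 0 0 0; 0 0 0.01 0 0 0 0; 0 0 0.01 0 0 0 0; 0 0 0.01 0 0 0 0",
)

```text
time: 20.75
tool_pos: [0.555, -0.1303, 0.2238]
tool_rot: [0.0, 0.992, -0.125, 0.0]
contact_force: [-0.4, -0.3, -2.3]
gripper_width: 0.535
grasp_force: 62.3
```

Run:
```python
from h import *
f=grab_frame("wrist");np.savez("dock.npz",**f);W=pts(f)
im=ortho(f,.66,-.153,.07,.014,None,S=2.8)
g=(im.max(-1)<60).astype(np.uint8)
n,l,s,c=cv2.connectedComponentsWithStats(g)
for i in range(1,n):
    if 6000<s[i,4]<30000:
        (u,v),wh,a=cv2.minAreaRect(np.argwhere(l==i)[:,::-1].astype(np.float32));print("c",.66+.07-(v+.5)/2800,-.153+.07-(u+.5)/2800,np.array(wh)/2.8,a,s[i])
cv2.imwrite("pics/dock2.png",np.hstack([im,ortho(f,.66,-.153,.07,.058,None,S=2.8)]))
go(.6614,-.1544,.12,-104.5)
```

```text
c 0.6614789526803153 -0.15477534920828684 [42.30728694 30.9885352 ] 14.931416511535645 [ 134  136  135  112 8854]
t 20.8 pos [ 0.555  -0.1304  0.2238] yawy -104.3 j6 1.46 w 0.53 gf 62.3
  shift [ 0.2179 -0.0062  0.2076] turn [ 0.    -0.     0.002] rows [3. 1.]
```

View pics/dock2.png

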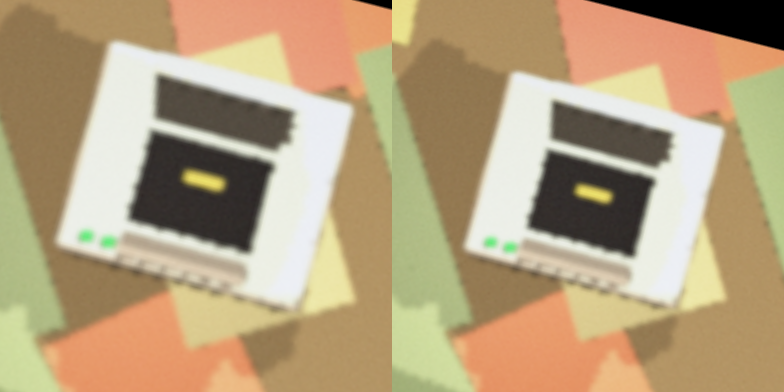

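Dock confirmed: footprint at (200,191), centre (0.6615,-0.1548), yaw -14.9°. Now I go over it.

Request:
jog_arm(
  motion="0 0.1 -0.003 0 0 0 0.004; 0 0.2 -0.006 0 0 0 0.004; 0 0.218 -0.007 0.08 0 0 0.004; 0 0.218 -0.007 0.16 0 0 0.004; 0 0.218 -0.007 0.2 0 0 0.004",
)

```text
time: 21.42
tool_pos: [0.6601, -0.154, 0.1202]
tool_rot: [-0.0, 0.992, -0.128, -0.002]
contact_force: [-0.8, 0.2, -1.2]
gripper_width: 0.531
grasp_force: 62.3
```

Request:
jog_arm(
  motion="0 0 0 0.02 0 0 0; 0 0 0 0.03 0 0 0; 0 0 0 0.03 0 0 0; 0 0 0 0.03 0 0 0; 0 0 0 0.03 0 0 0",
)

```text
time: 22.05
tool_pos: [0.6621, -0.155, 0.1096]
tool_rot: [0.0, 0.992, -0.128, 0.001]
contact_force: [0.1, 0.1, -1.5]
gripper_width: 0.527
grasp_force: 62.3
```

Run:
```python
from h import *
f=grab_frame("wrist");W=pts(f);p=state()["tool_pos"]
x=(W[...,:2]-p[:2]);m=(np.hypot(*np.moveaxis(x,-1,0))<.04)&(abs(W[...,2]-p[2]-.036)<.006)
print(m.sum(),"top",np.median(W[m][:,2])-p[2]); rect(W,p[:2],.04,p[2]+.03,p[2]+.042)
go(.6615,-.1548,.027,-104.7)
```

```text
8536 top 0.035020222069250345
rect n 8536 c [ 664.2 -158.1] wh [55.9 61.1] a 21.9 z [142.6 146. ]
t 22.1 pos [ 0.6619 -0.1549  0.1094] yawy -104.7 j6 1.49 w 0.53 gf 62.3
  shift [-0.0011 -0.      0.1648] turn [ 0.    -0.001 -0.   ] rows [2. 1.]
```

Request:
jog_arm(
  motion="0 -0.001 0 0.05 0 0 0; 0 -0.001 0 0.09 0 0 0; 0 -0.001 0 0.12 0 0 0; 0 -0.001 0 0.14 0 0 0; 0 -0.001 0 0.153 0 0 0",
)

```text
time: 22.72
tool_pos: [0.6611, -0.1546, 0.0314]
tool_rot: [-0.0, 0.992, -0.128, -0.0]
contact_force: [0.7, -0.1, -0.8]
gripper_width: 0.528
grasp_force: 62.3
```

Run:
```python
from h import *
f=grab_frame("wrist");W=pts(f);p=state()["tool_pos"]
m=(np.hypot(W[...,0]-.6615,W[...,1]+.1548)<.015)&(W[...,2]>.055)&(W[...,2]<.08)
print("top",np.percentile(W[m][:,2],[20,50,80]),state()["contact_force"])
go(.6615,-.1548,.027,-104.7)
```

```text
top [0.06585752 0.06641738 0.06692808] [-0.65970602  0.94219219 -2.88662177]
t 22.77 pos [ 0.6607 -0.1545  0.0308] yawy -104.7 j6 1.49 w 0.53 gf 62.3
  shift [0.0018 0.0002 0.0076] turn [-0.     0.001 -0.   ] rows [1. 1.]
```

Top at 66.4 mm against 64 mm when seated: 2.5 mm to go.

Request:
jog_arm(
  motion="0 0.001 0 0.003 0 0 0; 0 0.001 0 0.005 0 0 0; 0 0.001 0 0.006 0 0 0; 0 0.001 0 0.006 0 0 0; 100 0.001 0 0.006 0 0 0",
)

```text
time: 23.4
tool_pos: [0.6619, -0.1549, 0.0296]
tool_rot: [0.0, 0.992, -0.128, 0.0]
contact_force: [1.0, 0.7, -0.3]
gripper_width: 0.726
grasp_force: 0.0
```

Request:
jog_arm(
  motion="100 0 0 0 0 0 0; 100 0 0 0 0 0 0; 100 0 0 0 0 0 0; 100 0 0 -0.08 0 0 0; 100 0 0 -0.18 0 0 0",
)

```text
time: 24.02
tool_pos: [0.6603, -0.1543, 0.1181]
tool_rot: [-0.0, 0.992, -0.128, -0.002]
contact_force: [0.2, -0.7, 0.5]
gripper_width: 1.0
grasp_force: 0.0
```

Request:
jog_arm(
  motion="100 -0.08 0 -0.1 0 0 0; 100 -0.18 0 -0.2 0 0 0; 100 -0.28 0 -0.22 0 0 0; 100 -0.38 0 -0.22 0 0 0; 100 -0.4 0 -0.22 0 0 0",
)

```text
time: 24.65
tool_pos: [0.4662, -0.1032, 0.229]
tool_rot: [0.0, 0.992, -0.128, 0.0]
contact_force: [1.4, -0.2, 1.0]
gripper_width: 1.001
grasp_force: 0.0
```

Run:
```python
from h import *
f=grab_frame("wrist");W=pts(f);np.savez("r.npz",**f)
rect(W,(.6615,-.1548),.035,.061,.07)
try: rect(W,(.4436,-.0733),.06,.07,.082)
except Exception: print("no radio")
go(.4436,-.0733,.2,-118.7)
```

```text
h.py:37: RuntimeWarning: Mean of empty slice.
  c,wh,a=cv2.minAreaRect((W[m][:,:2]*1000).astype(np.float32));mm=W[m].mean(0)*1000
  ret = um.true_divide(
Traceback (most recent call last):
  File "h.py", line 38, in rect
    print("rect n",m.sum(),"c",np.round(c,1),"wh",np.round(wh,1),"a",round(a,1),"z",np.round(np.percentile(W[m][:,2],[10,90])*1000,1))
                                                                                             ~~~~~~~~~~~~~^^^^^^^^^^^^^^^^^^^
IndexError: index -1 is out of bounds for axis 0 with size 0
```

Run:
```python
from h import *
W=pts(dict(np.load("r.npz")))
m=(np.hypot(W[...,0]-.6615,W[...,1]+.1548)<.04);print(m.sum(),np.isfinite(W[400//2:,:,2]).sum(),np.nanmax(W[50:150,:,0]))
try: rect(W,(.4436,-.0733),.06,.07,.082)
except Exception: print("no radio")
f=grab_frame("scene");Ws=pts(f);save(f,"dk.png",crop=(235,190,315,260),s=5)
print("scene");rect(Ws,(.6615,-.1548),.04,.062,.08)
go(.4436,-.0733,.2,-118.7)
```

```text
1764 127495 0.6872454348666174
rect n 1291 c [442.9 -74.3] wh [56.  35.2] a 61.1 z [73.8 76.6]
scene
rect n 156 c [ 663.4 -155.8] wh [54.1 56.6] a 39.3 z [62.9 69.4]
t 24.75 pos [ 0.4678 -0.1038  0.2293] yawy -104.7 j6 1.45 w 1.0 gf 0.0
  shift [-0.0624 -0.0466  0.0585] turn [-0.    -0.001  0.162] rows [1. 2.]
```

View pics/dk.png

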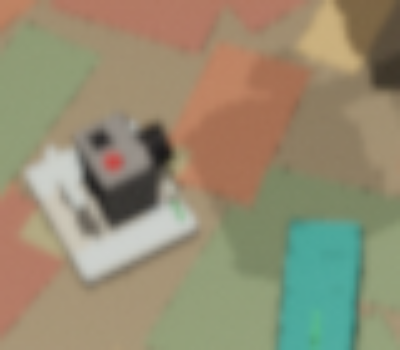

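The camera stands upright in the dock at crop (115,165), lens over the lip. I'll check its height later; now the radio.

Request:
jog_arm(
  motion="100 -0.063 -0.044 0 0 0 0.1; 100 -0.063 -0.044 0.05 0 0 0.165; 100 -0.063 -0.044 0.1 0 0 0.165; 100 -0.063 -0.044 0.16 0 0 0.165; 100 -0.063 -0.044 0.16 0 0 0.165",
)

```text
time: 25.38
tool_pos: [0.4424, -0.0743, 0.1464]
tool_rot: [-0.0, 0.968, -0.25, -0.003]
contact_force: [-0.2, 0.8, 0.2]
gripper_width: 0.997
grasp_force: 0.0
```

Run:
```python
from h import *
f=grab_frame("wrist");W=pts(f)
rect(W,(.4436,-.0733),.05,.072,.08)
go(.4429,-.0743,.031,-118.9)
W=pts(dict(np.load("r.npz")));m=(np.hypot(W[...,0]-.6615,W[...,1]+.1548)<.03);print(np.percentile(W[m][:,2],[5,50,95]))
```

```text
rect n 2349 c [443.1 -74.4] wh [55.9 34.7] a 60.8 z [74.3 76.4]
t 25.43 pos [ 0.4435 -0.0746  0.1484] yawy -118.9 j6 1.74 w 1.0 gf 0.0
  shift [-8.000e-04 -1.000e-04  2.347e-01] turn [ 0.     0.002 -0.   ] rows [2. 1.]
[0.01296378 0.03149914 0.05867094]
```

Request:
jog_arm(
  motion="100 -0.001 0 0.08 0 0 0; 100 -0.001 0 0.16 0 0 0; 100 -0.001 0 0.225 0 0 0; 100 -0.001 0 0.23 0 0 0; 100 -0.001 0 0.23 0 0 0",
)

```text
time: 26.05
tool_pos: [0.4446, -0.075, 0.036]
tool_rot: [0.0, 0.968, -0.25, 0.001]
contact_force: [0.1, -0.2, -0.9]
gripper_width: 1.002
grasp_force: 0.0
```

Request:
jog_arm(
  motion="0 0 0 0 0 0 0; 0 0 0 0 0 0 0; 0 0 0 0 0 0 0; 0 0 0 -0.08 0 0 0; 0 0 0 -0.18 0 0 0",
)

```text
time: 26.68
tool_pos: [0.4411, -0.0738, 0.1232]
tool_rot: [-0.0, 0.968, -0.25, -0.002]
contact_force: [0.7, -0.1, -2.4]
gripper_width: 0.649
grasp_force: 64.3
```

Run:
```python
from h import *
go(.55,.13,.25,-90)
f=grab_frame("side");W=pts(f)
for nm,a in {"dock":((.6615,-.1548),.04,.061,.08)}.items():
  m=(np.hypot(W[...,0]-a[0][0],W[...,1]-a[0][1])<.04)&(W[...,2]>.02);print(nm,m.sum(),np.percentile(W[m][:,2],[80,90,97]))
```

```text
t 26.68 pos [ 0.4411 -0.0738  0.1232] yawy -118.9 j6 1.74 w 0.65 gf 64.3
  shift [-0.0075 -0.4619 -0.2539] turn [-0.     0.003 -0.337] rows [5. 3.]
dock 269 [0.0616026  0.06418352 0.06689946]
```

Request:
jog_arm(
  motion="0 0 -0.05 -0.1 0 0 -0.1; 0 -0.01 -0.15 -0.2 0 0 -0.2; 0 -0.02 -0.27 -0.25 0 0 -0.3; 0 -0.026 -0.39 -0.25 0 0 -0.371; 0 -0.026 -0.498 -0.25 0 0 -0.371",
)

```text
time: 27.35
tool_pos: [0.5526, 0.1519, 0.2497]
tool_rot: [0.0, 1.0, 0.026, 0.001]
contact_force: [1.5, -1.3, -1.9]
gripper_width: 0.648
grasp_force: 64.6
```

Request:
jog_arm(
  motion="0 0 0 0 0 0 0; 0 0 0 0 0 0 0; 0 0 0 0 0 0 0; 0 0 0 0 0 0 0; 0 0 0 0 0 0 0",
)

```text
time: 27.98
tool_pos: [0.5518, 0.1492, 0.2493]
tool_rot: [-0.0, 1.0, 0.025, 0.0]
contact_force: [-0.1, 0.3, -2.1]
gripper_width: 0.646
grasp_force: 65.0
```

Run:
```python
from h import *
f=grab_frame("wrist");np.savez("cup.npz",**f);W=pts(f)
go(.662,.158,.25,-87)
try: rect(W,(.662,.158),.08,.032,.045)
except Exception: print("none")
im=ortho(f,.66,.155,.07,.012,None,S=2.8);im2=ortho(f,.66,.155,.07,.038,None,S=2.8)
cv2.imwrite("pics/cup.png",np.hstack([im,im2]))
```

```text
t 28.02 pos [0.5518 0.1493 0.2493] yawy -87.1 j6 1.65 w 0.65 gf 65.0
  shift [ 0.221  -0.0062 -0.0013] turn [-0.    -0.    -0.001] rows [2. 1.]
rect n 1176 c [660.2 155.7] wh [61.4 83.9] a 3.0 z [34.4 38.1]
```

View pics/cup.png

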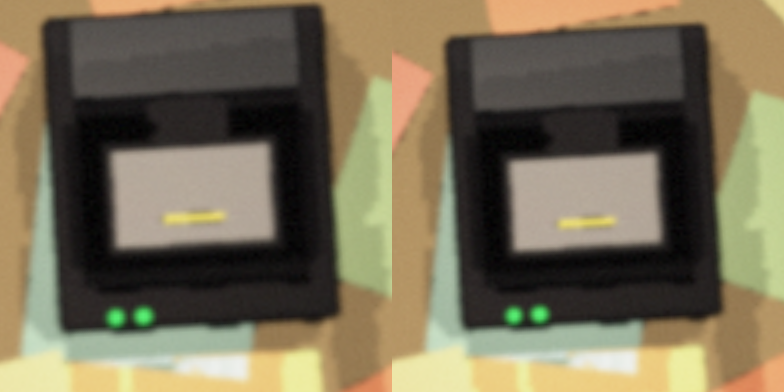

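Cup: floor corners at (108,151), (272,142), (277,243) and (114,250). The centre is (0.660,0.156), yaw about 3.2°, with the slot at +x. I check how the radio sits in the grip.

Run:
```python
from h import *
f=dict(np.load("cup.npz"));W=pts(f);p=state()["tool_pos"];C=f["color"].astype(int)
y=(C[...,0]>90)&(C[...,1]>70)&(C[...,2]<C[...,0]*.5)&(np.hypot(W[...,0]-p[0],W[...,1]-p[1])<.05)&(W[...,2]>p[2])
print(y.sum(),np.percentile(W[y][:,2]-p[2],[5,50,95]))
m=y&(abs(W[...,2]-np.percentile(W[y][:,2],60))<.004)
c,wh,a=cv2.minAreaRect((W[m][:,:2]*1000).astype(np.float32));print("held",np.array(c)-p[:2]*1000,wh,a, np.argwhere(y).min(0),np.argwhere(y).max(0))
go(.660,.156,.13,-86.8)
```

```text
495 [0.03817809 0.03960179 0.0633769 ]
held [-5.82446698  5.11398623] (68.713134765625, 25.053829193115234) 85.44219970703125 [233 154] [388 432]
t 28.02 pos [0.5518 0.1493 0.2493] yawy -87.1 j6 1.65 w 0.65 gf 65.0
  shift [ 0.2167 -0.0024  0.2387] turn [-0.    -0.    -0.003] rows [3. 1.]
```

Request:
jog_arm(
  motion="0 0.11 -0.001 0 0 0 -0.003; 0 0.21 -0.002 0 0 0 -0.003; 0 0.218 -0.002 0.1 0 0 -0.003; 0 0.218 -0.002 0.2 0 0 -0.003; 0 0.218 -0.002 0.27 0 0 -0.003",
)

```text
time: 28.65
tool_pos: [0.6595, 0.1561, 0.1108]
tool_rot: [0.0, 1.0, 0.028, -0.002]
contact_force: [-0.0, 0.4, -2.4]
gripper_width: 0.648
grasp_force: 65.1
```

Request:
jog_arm(
  motion="0 0 0 0.01 0 0 0; 0 0 0 0.01 0 0 0; 0 0 0 0.01 0 0 0; 0 0 0 0.01 0 0 0; 0 0 0 0.01 0 0 0",
)

```text
time: 29.28
tool_pos: [0.6612, 0.1566, 0.1103]
tool_rot: [-0.0, 1.0, 0.028, 0.001]
contact_force: [0.0, 0.4, -2.2]
gripper_width: 0.644
grasp_force: 65.0
```

Run:
```python
from h import *
f=grab_frame("scene");save(f,"rc.png",crop=(285,250,375,330),s=6)
go(.6605,.156,.0484,-86.8)
```

```text
t 29.32 pos [0.661  0.1566 0.1099] yawy -86.8 j6 1.64 w 0.65 gf 65.0
  shift [-0.0012  0.0012  0.1229] turn [-0.    -0.001  0.   ] rows [1. 1.]
```

View pics/rc.png

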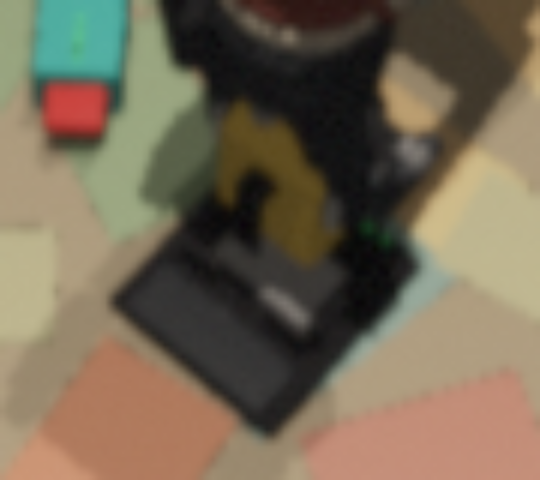

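The radio is upright over the cup at about (275,200) in the crop, clip facing the slot. Now I lower it.

Request:
jog_arm(
  motion="0 -0.001 0.001 0.03 0 0 0; 0 -0.001 0.001 0.06 0 0 0; 0 -0.001 0.001 0.085 0 0 0; 0 -0.001 0.001 0.105 0 0 0; 0 -0.001 0.001 0.115 0 0 0",
)

```text
time: 29.95
tool_pos: [0.6597, 0.1559, 0.0502]
tool_rot: [0.0, 1.0, 0.028, -0.001]
contact_force: [-0.2, -0.2, -1.7]
gripper_width: 0.649
grasp_force: 65.0
```

Run:
```python
from h import *
f=grab_frame("scene");W=pts(f);C=f["color"].astype(int)
y=(C[...,0]>80)&(C[...,2]<C[...,0]*.5)&(np.hypot(W[...,0]-.66,W[...,1]-.156)<.05)&(W[...,2]>.06)
print(y.sum(),np.percentile(W[y][:,2],[50,80,95]),state()["contact_force"])
go(.6605,.156,.0484,-86.8)
```

```text
1051 [0.36496337 0.36999935 0.37284573] [-0.2534711  -0.32269938 -1.79507668]
t 30.0 pos [0.6596 0.1559 0.05  ] yawy -86.8 j6 1.64 w 0.65 gf 65.0
  shift [ 0.0019 -0.0001  0.0033] turn [0.    0.001 0.   ] rows [1. 1.]
```

Request:
jog_arm(
  motion="0 0.001 0 0.002 0 0 0; 0 0.001 0 0.004 0 0 0; 0 0.001 0 0.004 0 0 0; 0 0.001 0 0.004 0 0 0; 0 0.001 0 0.004 0 0 0",
)

```text
time: 30.62
tool_pos: [0.6607, 0.156, 0.0497]
tool_rot: [-0.0, 1.0, 0.028, 0.0]
contact_force: [0.2, 0.4, -1.8]
gripper_width: 0.647
grasp_force: 65.0
```

Run:
```python
from h import *
print(state()["contact_force"])
f=grab_frame("side");W=pts(f);C=f["color"].astype(int)
y=(C[...,0]>80)&(C[...,2]<C[...,0]*.5)&(np.hypot(W[...,0]-.66,W[...,1]-.156)<.05)&(W[...,2]>.05)&(W[...,2]<.11)
print(y.sum(),np.percentile(W[y][:,2],[50,80,95]) if y.any() else 0)
go(.6605,.156,.0484,-86.8)
```

```text
[ 0.15859827  0.39940395 -1.75465063]
78 [0.08745546 0.09071594 0.09939133]
t 30.68 pos [0.6607 0.156  0.0497] yawy -86.8 j6 1.64 w 0.65 gf 65.0
  shift [-0.0005  0.      0.0025] turn [ 0. -0.  0.] rows [1. 1.]
```

Request:
jog_arm(
  motion="0 0 0 0.001 0 0 0; 0 0 0 0.002 0 0 0; 0 0 0 0.003 0 0 0; 0 0 0 0.003 0 0 0; 0 0 0 0.003 0 0 0",
)

```text
time: 31.3
tool_pos: [0.6607, 0.1561, 0.0481]
tool_rot: [-0.0, 1.0, 0.028, 0.0]
contact_force: [-0.5, -0.5, 0.2]
gripper_width: 0.648
grasp_force: 65.2
```

Contact force has gone to zero, so the foot is on the floor. Release.

Request:
jog_arm(
  motion="0 0 0 0.001 0 0 0; 100 0 0 0.001 0 0 0; 100 0 0 0.001 0 0 0; 100 0 0 0.001 0 0 0; 100 0 0 0.001 0 0 0",
)

```text
time: 31.92
tool_pos: [0.6607, 0.156, 0.0476]
tool_rot: [0.0, 1.0, 0.028, 0.0]
contact_force: [-0.1, 0.7, -0.7]
gripper_width: 0.998
grasp_force: 0.0
```

Request:
jog_arm(
  motion="100 0 0 -0.05 0 0 0; 100 0 0 -0.15 0 0 0; 100 0 0 -0.25 0 0 0; 100 -0.05 0 -0.35 0 0 0; 100 -0.15 0.05 -0.4 0 0 0",
)

```text
time: 32.55
tool_pos: [0.5885, 0.1274, 0.252]
tool_rot: [-0.0, 1.0, 0.029, 0.003]
contact_force: [-0.4, -0.6, 0.5]
gripper_width: 0.999
grasp_force: 0.0
```

Request:
jog_arm(
  motion="100 -0.07 0.1 0 0 0 0; 100 -0.13 0.2 0 0 0 0; 100 -0.13 0.3 0 0 0 0; 100 -0.13 0.3 0 0 0 0; 100 -0.13 0.3 0 0 0 0",
)

```text
time: 33.17
tool_pos: [0.5308, -0.0263, 0.2476]
tool_rot: [-0.0, 1.0, 0.028, 0.0]
contact_force: [-0.9, 0.4, 1.2]
gripper_width: 1.0
grasp_force: 0.0
```

Run:
```python
from h import *
f=grab_frame("wrist");W=pts(f);save(f,"fin.png");print(state()["tool_pos"])
for n,a in {"radio":((.66,.156),.05,.083,.095),"camera":((.6615,-.1548),.035,.0605,.07),"cam_lo":((.6615,-.1548),.035,.055,.07),"drone":((.5675,-.403),.1,.023,.04),"batt":((.5673,.3984),.07,.055,.07)}.items():
    try: print(n,end=" ");rect(W,*a)
    except Exception: print("none")
```

```text
[ 0.53083546 -0.02586677  0.24753864]
radio rect n 2168 c [658.7 154.6] wh [34.6 56.7] a 3.1 z [86.  89.3]
camera rect n 1586 c [ 654.5 -153.2] wh [46.1 45.7] a 75.4 z [62.1 64.6]
cam_lo rect n 2196 c [ 661.4 -155. ] wh [46.1 69.5] a 75.1 z [57.  64.4]
drone rect n 3943 c [ 566.7 -391.2] wh [113.2  90.9] a 2.2 z [27.  31.4]
batt noneh.py:37: RuntimeWarning: Mean of empty slice.
  c,wh,a=cv2.minAreaRect((W[m][:,:2]*1000).astype(np.float32));mm=W[m].mean(0)*1000
  ret = um.true_divide(
```

View pics/fin.png

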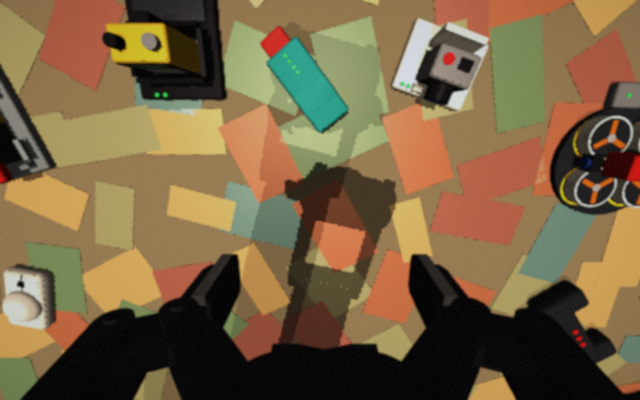

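Final view: the radio is upright in the cup at (150,45), the camera in its dock at (450,65) and the drone on the pad at (605,160). Tops are at 88, 64 and 30 mm, as they should be when seated. The battery is outside this view; I measured it as home earlier. Handing in.

```bash
python3 -c "
from plant import *
print(job_done())"
```

```text
the job is handed in; nothing more can be done
None
```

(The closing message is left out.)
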